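# Turn the leaf of the sample book

### The arm

A 6-joint arm with a two-finger parallel gripper is mounted at the origin on a cart in front of the work surface, level with it; the furniture and walls round the work are solid. World frame = base frame: x ahead of the robot, y to its left, z up, the work surface at z = 0. Lengths are in m, angles in rad, forces in N, time in s.
With the tool pointing down it reaches from about 0.35 to 0.975 m from the base axis. Payload 4.9 kg.
Tool frame: the origin (TCP) lies midway between the tips of the shut fingers; the grasp point (between the pads) lies 19 mm behind it; z points along the fingers, y is the line along which they close (so a half turn about z gives the same grasp; the last joint's range is limited). The gripper opens to 85 mm and grips with 20 to 120 N. Pads are 22 mm wide; open, the fingers measure 114 mm over their backs; the gripper's body (76 mm by 85 mm) begins 54 mm behind the grasp point. The pads swing forward as they close: fully open they stand 13 mm farther back than shut.
Start: joints at [1.083, 0.053, 1.613, -0, 1.476, -0.119], TCP at [0.225, 0.583, 0.201] pointing down, gripper open.
Joint ranges: [-3.01, 3.01], [-1.01, 2.22], [0.06, 2.58], [-1.02, 4.17], [0.09, 2.62], [-3.14, 3.14]. Speed limits (rad/s): [2.57, 2.57, 3.14, 3.14, 3.14, 3.14].

### API

Orientations are given as a rotation vector (axis times angle).
In Python, from station import ctrl, optics, job gives the robot as it stands.
- The arm moves only by the shell command python3 -m jog 'ROWS' [OPENING] [FORCE]. ROWS is JSON, a list of rows, each a list of 2 entries, a list of its own where there are three numbers: the shift along the tool's x, y, z in m, then the turn, a rotation vector about the tool's x, y, z in rad. A call has 1 to 5 rows; each row is the pose to reach, as a shift and turn from the pose commanded when the call began, along the tool's axes at that moment; what a row does not reach only later rows make up. A row lasts 1/10 s, in which the tool goes at most 50 mm and 8.59 degrees, less where a joint would pass 70% of its speed; a pose out of reach is approached as far as the arm can. A call with a gripper value outside its range is refused whole. OPENING is the opening, from 0 (shut) to 1 (fully open), set as the call begins (- or left out, the last holds). The fingers move at their own pace and stop on an object; FORCE is the grip in N (left out, the last holds). Time passes only in rows, so rows that repeat a pose let the fingers close. It gives the time, the measured TCP pose, the force, the opening and the grip force at its end, in the units of the state.
- ctrl.get_obs(): the state, without advancing time (a new reading comes with each control period).
- optics.get_image(name): name is "scene" or "top"; returns a dict with "image" (420x560x3 uint8, blue, green, red), "fx", "fy", "cx", "cy" (pixels), "rvec" (rotation vector, rad) and "tvec" (3), from world to camera coordinates, as OpenCV has them. Camera axes: x right, y down, z forward; pixel columns grow to the right and rows downward; lengths in m; the calibration is good to about 2 mm. A picture is of the moment at which its call begins. There is no depth.
- job.finish_job(): hands the job in; it is judged then, once.
The state is a dict: "t": time; "q": joint angles; "dq": joint speeds; "effort": joint torques, N m; "tool_pos": TCP position; "tool_rot": TCP orientation; "contact_force": force on the tool from outside, world axes, zero at the start; "wrist_torque": the same for the moment, N m; "opening": finger opening in m; "grip_force": force on a finger pad.
Only numpy, scipy, OpenCV 4.12 (cv2) and the standard library are available. Lean on these libraries where they do the work, as an engineer would, in place of code of your own. Each camera call takes 0.05 s, during which the arm holds its last target. There are 200 camera calls.

### The job

Two sample books lie open on the counter, each with one stiff leaf standing ajar over its left half. Turn the solid leaf (the one without a window) over its spine until it lies flat on the right half of its book, only by pushing it with the fingertips or the outside of the fingers: do not pinch the leaf between the fingers and do not lift or shove the book from its place. Leave the windowed book's leaf and everything else on the counter as they are.

Things in the scene. Friction and masses are not known exactly. Their poses are not given: they have to be found in the camera images.
- sample_book: The larger sample book, lying open and loose on the counter: a wooden board of 150 (its x, along the spine) x 216 (its y) mm on rubber feet, top 12 mm above the counter, about 1.2 kg. Origin on the counter under the middle of the spine. Its +y side is the left half (robot's left at zero yaw), its -y side the right half; z up.
- sample_book_hinge (a point): Middle of the hinge axis of the solid leaf, 19 mm above the counter; the axis runs along this frame's x; axes as of the book.
- sample_book_top_sheet: Paper sheet 128 x 72 x 2 mm glued on the face of the solid leaf that looks up at the start, 7 mm inside the leaf's rim at the free edge and ends. Origin on the hinge axis, x along the spine, y out along the leaf to its free edge.
- sample_book_under_sheet: The same sheet glued on the leaf's other face (the underside at the start, the upper face once turned). Pressing fingers on both sheets at once counts as pinching.
- sample_book_leaf (a joint): Angle of the solid leaf in rad: 0 flat on the left half, pi/2 upright, pi flat on the right half; it starts between 0.7 and 1.05. The leaf is a solid board 142 mm along the spine, from 10 to 104 mm out from the hinge axis, 8 mm thick (5 mm at the rim), about 0.11 kg. Its hinge is stiff (about 0.12 N m): the leaf stays where it is left and has to be pushed all the way down; 1 to 3 N at the free edge moves it.
- sample_book_leaf_edge (a point): Middle of the free edge of the solid leaf, 104 mm from the hinge axis; y points out along the leaf, z is the normal of the face that looks up at the start.
- window_book: The smaller book, fixed to the counter: board 135 (its x, along the spine) x 200 (its y) mm, top 12 mm high; its stiff leaf is a frame with a large rectangular window and stands ajar over the left half. To be left as it is. Origin on the counter under the middle of the spine.
- window_book_leaf (a joint): Angle of the windowed leaf in rad, same sense; starts between 0.5 and 0.8 and must stay.
- window_book_leaf_edge (a point): Middle of the free edge of the windowed leaf, 96 mm from its hinge axis.
- jam_jar_1: Bystander: jam jar, 62 mm across, 82 mm high, behind the books. Origin under its centre.
- cream_jar: Bystander: small cream jar, 50 mm across, 60 mm high, behind the books. Origin under its centre.
- pastille_tin_3: Bystander: round tin, 65 mm across, 36 mm high, right of the books. Origin under its centre.
- truffle_board: Bystander: round board of truffles, 170 mm across, 36 mm high, left of the books. Origin under its centre.

How it is judged:
At the end, for the whole second after the job is handed in: The solid leaf lies flat on the right half of its book, within 0.07 rad (7 mm at the free edge), at rest; its book lies flat within 15 mm of where it was; the windowed leaf's edge is within 12 mm of where it was (value of joint sample_book_leaf above 3.07 rad and velocity of joint sample_book_leaf below 0.05 rad/s and distance of sample_book from where it was at the start of the episode below 0.015 m and height (world z) of sample_book below 0.005 m and angle between sample_book's own z axis and vertical below 0.03 rad and distance of window_book_leaf_edge from where it was at the start of the episode below 0.012 m); the robot touches nothing.
It fails at once if the leaf is pinched: fingers press on both of its sheets at once (contact force between the fingers and sample_book_top_sheet above 0.5 N and contact force between the fingers and sample_book_under_sheet above 0.5 N).
It fails at once if the sample book is lifted 12 mm, tipped by 0.12 rad or shoved more than 15 mm (height (world z) of sample_book above 0.012 m or angle between sample_book's own z axis and vertical above 0.12 rad or distance of sample_book from where it was at the start of the episode above 0.015 m).
It fails at once if the windowed leaf is moved more than 12 mm at its edge (distance of window_book_leaf_edge from where it was at the start of the episode above 0.012 m).
It fails at once if a bystander is moved more than 20 mm (distance of any of jam_jar_1, cream_jar, pastille_tin_3, truffle_board from where it was at the start of the episode above 0.02 m).
It also fails if it takes over 42 s, if anything falls off the work surface, if the arm or the gripper's body presses on something with over 40 N, if the wrist force passes 120 N, or if a joint passes its speed limit or range.

## Working session

There is one attempt and no reset: what is moved stays moved. The work goes in short steps, Python scripts to look and compute and a shell command to move; the robot and the scene stay as the last step left them, time stands still between calls to the robot, and variables do not carry over. Pictures are saved under pics/ and viewed, at most 10 in all, crops included, and the job is handed in when it is done.

```bash
mkdir -p pics; ls; python3 - <<'E'
from station import ctrl, optics, job
import cv2,numpy as np
for n in("scene","top"):
    d=optics.get_image(n); cv2.imwrite(f"pics/{n}0.png",d["image"])
    R=cv2.Rodrigues(np.array(d["rvec"]))[0]
    print(n,d["fx"],d["fy"],d["cx"],d["cy"],d["rvec"],d["tvec"],-R.T@np.array(d["tvec"]))
o=ctrl.get_obs();print(o)
E
```

```text
pics
scene 446.78187399358825 446.78187399358825 273.4357343804953 219.28863651739144 [ 2.11964931 -0.65389954  0.34579974] [-0.45503492  0.25838284  1.09023486] [-0.04648242 -0.8569933   0.85195798]
top 528.8141453629751 528.8141453629751 283.72475803631926 209.71404631087037 [ 1.5871786  -2.10209512  0.71579475] [0.18705749 0.46309262 1.64230302] [-0.58749758  0.33129188  1.57851093]
{'t': 0.1, 'q': array([ 1.08299375e+00,  5.33238231e-02,  1.61414126e+00,  1.16274325e-05,
        1.47604210e+00, -1.19010802e-01]), 'dq': array([ 2.93107364e-06, -1.86026573e-03, -1.51628776e-03, -8.29035246e-04,
        4.93003975e-04,  1.55785900e-04]), 'effort': array([ 4.01926254e-04, -3.94904959e+01, -3.71363068e+01, -1.02027755e-04,
        3.89794295e-03,  6.42010818e-06]), 'tool_pos': array([0.22501219, 0.58241876, 0.19947481]), 'tool_rot': array([-5.75914058e-01, -3.08775907e+00,  2.86400669e-03]), 'contact_force': array([ 0.54053283, -0.18356415,  0.24792091]), 'wrist_torque': array([ 0.0284388 ,  0.02320588, -0.02261998]), 'grip_force': 0.0, 'opening': 0.08542259986110297}
```

View pics/scene0.png

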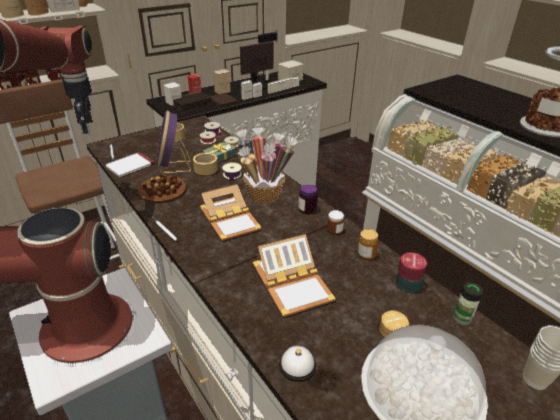

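View pics/top0.png

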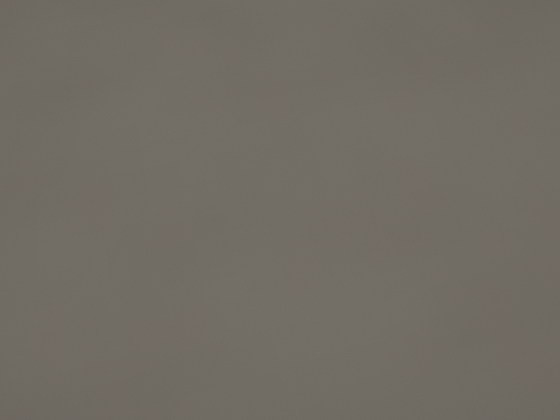

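The scene picture shows the windowed book near (230,210) and the solid-leaf book near (293,275), with its leaf standing at (287,257). The top camera gives only a uniform grey. I'll enlarge the scene and measure in that.

```bash
python3 - <<'E'
import cv2,numpy as np
t=cv2.imread("pics/top0.png");print(t.std((0,1)),t.min((0,1)),t.max((0,1)))
s=cv2.imread("pics/scene0.png")[180:320,190:350]
cv2.imwrite("pics/crop0.png",cv2.resize(s,None,fx=4.28,fy=4.28,interpolation=cv2.INTER_CUBIC)[:600,:800])
E
```

```text
[1.44408268 1.47076598 1.47077695] [ 94 102 107] [104 113 118]
```

View pics/crop0.png

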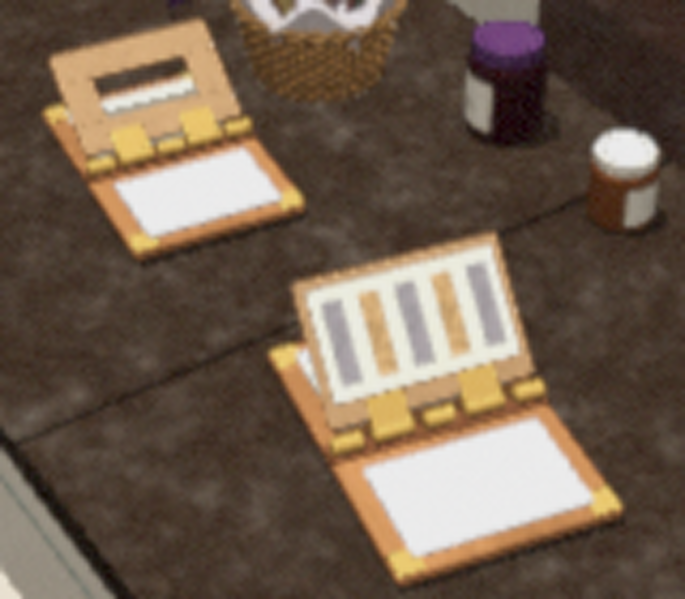

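The crop shows the solid book's board corners at about (271,350), (402,574) and (621,505), and its leaf's free edge from (293,283) to (497,233). The windowed leaf's free edge runs from (52,60) to (203,20). I'll fit the book models to these points.

```bash
cat > h.py <<'E'
import cv2,numpy as np
from scipy.optimize import least_squares
from station import optics
d=optics.get_image("scene")
K=np.array([[d["fx"],0,d["cx"]],[0,d["fy"],d["cy"]],[0,0,1]])
def proj(P): return cv2.projectPoints(np.array(P,float),np.array(d["rvec"]),np.array(d["tvec"]),K,None)[0][:,0]
def pts(p,L,W,l,r,h=.012,hz=.019):
    x,y,a,th=p; c,s=np.cos(a),np.sin(a)
    n=np.array([-np.sin(th),np.cos(th)])*.0025   # (y,z) normal, upper rim
    e=np.array([np.cos(th),np.sin(th)])*r
    b=[[-L/2,W/2,h],[-L/2,-W/2,h],[L/2,-W/2,h],[-l/2,e[0]+n[0],hz+e[1]+n[1]],[l/2,e[0]+n[0],hz+e[1]+n[1]]]
    return [[x+c*u-s*v,y+s*u+c*v,w] for u,v,w in b]
def fit(px,*g):
    px=np.array(px)/4.28+[190,180]
    f=lambda p:(proj(pts(p,*g))-px).ravel()
    s=least_squares(f,[.6,.1,0,.8]);print(s.x.round(4),s.fun.round(1).tolist())
    print(np.round(pts(s.x,*g),3).tolist())
    return s.x
if __name__=="__main__":
    fit([(271,350),(402,574),(621,505),(293,283),(497,233)],.150,.216,.142,.104)
    fit([(46,110),(140,250),(303,205),(52,60),(203,20)],.135,.200,.128,.096)
E
python3 h.py
```

```text
[ 0.5058 -0.1599 -0.2108  0.7588] [-0.4, -0.6, -0.7, 0.6, 1.4, 0.2, -0.2, -0.1, -0.1, -0.5]
[[0.455, -0.039, 0.012], [0.41, -0.25, 0.012], [0.557, -0.281, 0.012], [0.452, -0.073, 0.092], [0.591, -0.103, 0.092]]
[ 0.5127  0.1891 -0.1443  0.4929] [-0.4, -0.3, -0.9, 0.5, 1.5, -0.6, -0.6, -0.2, 0.6, 0.3]
[[0.46, 0.298, 0.012], [0.432, 0.1, 0.012], [0.565, 0.08, 0.012], [0.461, 0.281, 0.067], [0.588, 0.262, 0.067]]
```

```bash
python3 -m jog '[[[-0.034,-0.031,-0.02],[0,0,0]],[[-0.068,-0.062,-0.04],[0,0,0]],[[-0.102,-0.093,-0.04],[0,0,0]],[[-0.138,-0.126,-0.04],[0,0,0]],[[-0.172,-0.157,-0.04],[0,0,0]]]' 0
```

```text
t: 0.65
tool_pos: [0.3296, 0.3727, 0.2405]
tool_rot: [0.575, 3.088, 0.0]
contact_force: [1.9, 0.5, 0.4]
opening: 0.0125
grip_force: 0.0
```

```bash
python3 -m jog '[[[-0.034,-0.031,0],[0,0,0]],[[-0.068,-0.062,0],[0,0,0]],[[-0.102,-0.093,0],[0,0,0]],[[-0.138,-0.126,0],[0,0,0]],[[-0.172,-0.157,0],[0,0,0]]]'
```

```text
t: 1.15
tool_pos: [0.4333, 0.1641, 0.2405]
tool_rot: [0.576, 3.088, 0.0]
contact_force: [0.9, 1.1, 0.8]
opening: -0.0003
grip_force: 0.0
```

```bash
python3 -m jog '[[[-0.034,-0.031,0],[0,0,-0.05]],[[-0.068,-0.062,0],[0,0,-0.1]],[[-0.102,-0.093,0],[0,0,-0.15]],[[-0.138,-0.126,0],[0,0,-0.157]],[[-0.165,-0.150,0],[0,0,-0.157]]]'; python3 - <<'E'
from station import ctrl,optics
import cv2
from scipy.spatial.transform import Rotation as R
o=ctrl.get_obs();print(o['t'],o['tool_pos'],o['contact_force'],o['opening']);print(R.from_rotvec(o['tool_rot']).as_matrix().round(3))
s=optics.get_image("scene")["image"];cv2.imwrite("pics/a.png",cv2.resize(s[120:320,180:420],None,fx=3,fy=3,interpolation=2))
E
```

```text
t: 1.65
tool_pos: [0.5333, -0.036, 0.2402]
tool_rot: [-0.335, -3.123, 0.001]
contact_force: [1.1, 0.3, -0.3]
opening: -0.0002
grip_force: 0.0
1.65 [ 0.53329209 -0.03600174  0.24021363] [ 1.0885676   0.26491016 -0.31474039] -0.0001939320426043155
[[-0.977  0.212 -0.   ]
 [ 0.212  0.977 -0.   ]
 [ 0.    -0.    -1.   ]]
```

View pics/a.png

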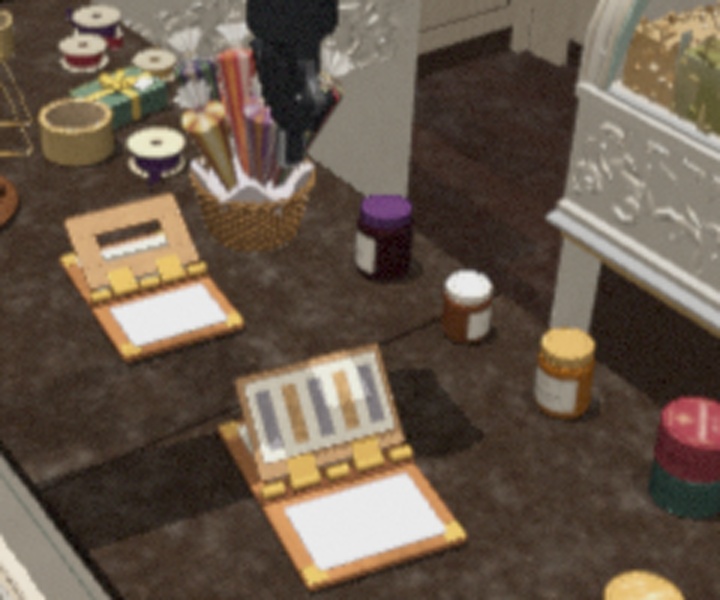

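The gripper is shut and clear on the left side of the solid book, and both books are undisturbed. Next I go down.

```bash
python3 -m jog '[[[0,0,0.045],[0,0,0]],[[0,0,0.09],[0,0,0]],[[0,0,0.135],[0,0,0]],[[0,0,0.172],[0,0,0]],[[0,0,0.172],[0,0,0]]]'; python3 -m jog '[[[0,-0.015,0],[0,0,0]],[[0,-0.03,0],[0,0,0]],[[0,-0.045,0],[0,0,0]],[[0,-0.055,0],[0,0,0]],[[0,-0.055,0],[0,0,0]]]'
```

```text
t: 2.2
tool_pos: [0.5272, -0.0321, 0.0618]
tool_rot: [-0.331, -3.111, -0.002]
contact_force: [-0.5, -0.2, -0.1]
opening: 0.0004
grip_force: 0.0
t: 2.7
tool_pos: [0.5218, -0.0891, 0.07]
tool_rot: [0.336, 3.121, -0.001]
contact_force: [-0.2, -0.3, 0.7]
opening: 0.0001
grip_force: 0.0
```

```bash
python3 -m jog '[[[0,-0.012,0],[0,0,0]],[[0,-0.024,0],[0,0,0]],[[0,-0.036,0],[0,0,0]],[[0,-0.048,0],[0,0,0]],[[0,-0.048,0],[0,0,0]]]'; python3 - <<'E'
from station import optics
import cv2
s=optics.get_image("scene")["image"];cv2.imwrite("pics/b.png",cv2.resize(s[160:320,200:360],None,fx=3.5,fy=3.5,interpolation=2))
E
```

```text
t: 3.2
tool_pos: [0.5109, -0.1355, 0.0686]
tool_rot: [-0.335, -3.124, 0.0]
contact_force: [-0.4, 0.2, -0.3]
opening: -0.0001
grip_force: 0.0
```

View pics/b.png

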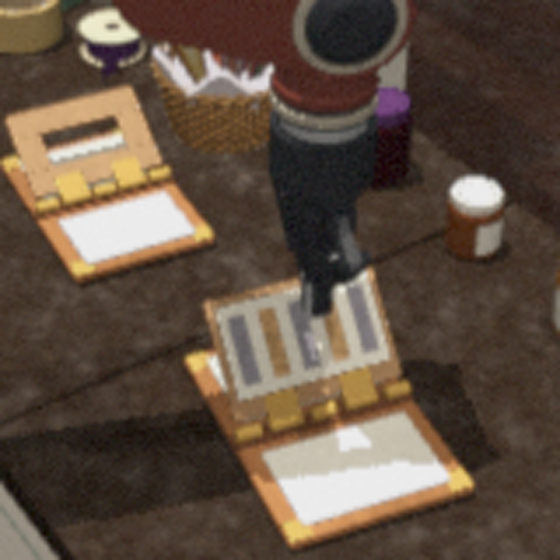

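```bash
python3 - <<'E'
from h import *
from station import ctrl
o=ctrl.get_obs();print(o['tool_pos'])
for z in(0,.03,.06): 
    P=o['tool_pos']+[0,0,z];print((proj([P])[0]-[200,160])*3.5)
print((np.array(proj(pts([.5058,-.1599,-.2108,.7588],.15,.216,.142,.104)))-[200,160])*3.5)
E
```

```text
[ 0.51107637 -0.13430815  0.06853527]
[312.7290296 339.8655898]
[313.90342054 309.62307017]
[315.11331016 278.46640058]
[[185.24685841 354.10290275]
 [291.35313332 541.41772795]
 [477.71341688 483.61545263]
 [203.80017754 300.96815388]
 [370.94722866 258.74599215]]
```

```bash
python3 - <<'E'
from h import *
from station import ctrl
print(ctrl.get_obs()['tool_pos'],ctrl.get_obs()['contact_force'])
o=np.array([255,225])
cv2.imwrite("pics/c.png",cv2.resize(d["image"][225:300,255:335],None,fx=8,fy=8,interpolation=cv2.INTER_CUBIC))
for th in(.5,.6,.7,.76,.9,1.05,1.2,1.4): print(th,((proj(pts([.5058,-.1599,-.2108,th],.15,.216,.142,.104))[3:]-o)*8).round().tolist())
i=cv2.imread("pics/scene0.png")
E
```

```text
[ 0.51108718 -0.13399736  0.06850194] [ 0.20248772  0.72386621 -0.85672828]
0.5 [[10.0, 188.0], [385.0, 93.0]]
0.6 [[15.0, 178.0], [393.0, 82.0]]
0.7 [[22.0, 171.0], [402.0, 75.0]]
0.76 [[26.0, 168.0], [408.0, 71.0]]
0.9 [[37.0, 165.0], [423.0, 67.0]]
1.05 [[52.0, 169.0], [442.0, 70.0]]
1.2 [[67.0, 179.0], [462.0, 79.0]]
1.4 [[90.0, 204.0], [490.0, 101.0]]
```

View pics/c.png

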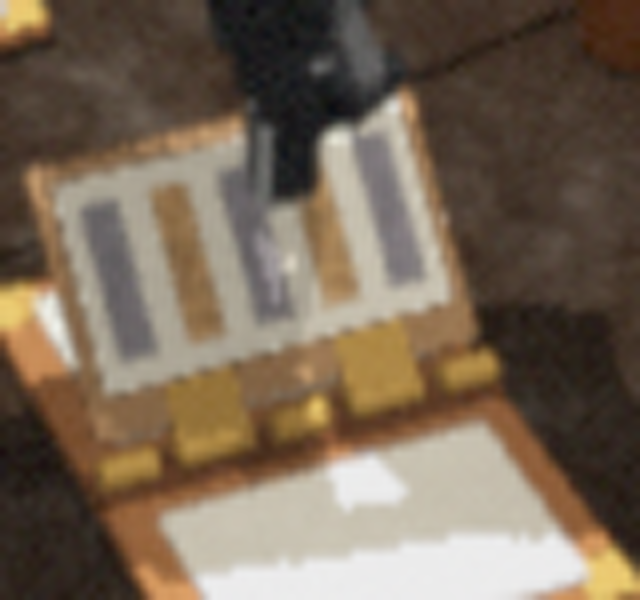

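```bash
python3 - <<'E'
from h import *
print("a:", (proj([[.5333,-.036,.2402],[.5333,-.036,.28]])-[180,120])*3)
print("c:", (proj([[.511,-.134,.0685]])-[255,225])*8)
x,y,a=.5058,-.1599,-.2108
D=np.array([.511-x,-.134-y]);print(D@[np.cos(a),np.sin(a)],D@[-np.sin(a),np.cos(a)])
s=cv2.imread("pics/scene0.png").astype(int); k=np.abs(d["image"].astype(int)-s).sum(2)
m=(k>60).astype(np.uint8)*255
A=cv2.imread("pics/a.png")[0:240,120:420]
B=np.hstack([cv2.resize(A,None,fx=1.3,fy=1.3,interpolation=2)[:300],cv2.resize(cv2.cvtColor(m[225:300,255:335],8),(320,300),interpolation=0)])
cv2.imwrite("pics/d.png",B)
E
```

```text
a: [[287.98936181 191.79913675]
 [288.5479576  152.04101863]]
c: [[274.07913173 256.50003336]]
-0.0003344825406585828 0.02641473303726527
```

View pics/d.png

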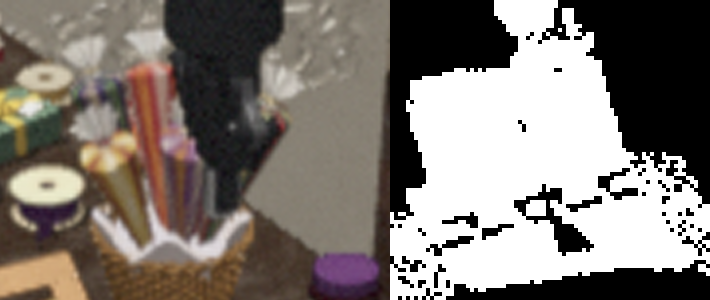

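The leaf is unmoved and the finger is now over its top face. The dark fingertip appears about 20 mm higher than the stated TCP, so it must have slid over the leaf's edge. I'll go up, back to the left, and come in again lower.

```bash
python3 -m jog '[[[0,0,-0.05],[0,0,0]],[[0,0,-0.08],[0,0,0]],[[0,0.05,-0.08],[0,0,0]],[[0,0.1,-0.08],[0,0,0]],[[0,0.11,-0.08],[0,0,0]]]'; python3 -m jog '[[[0,0,0],[0,0,0]],[[0,0,0.04],[0,0,0]],[[0,0,0.08],[0,0,0]],[[0,0,0.11],[0,0,0]],[[0,0,0.11],[0,0,0]]]';  python3 -m jog '[[[0,-0.012,0],[0,0,0]],[[0,-0.024,0],[0,0,0]],[[0,-0.036,0],[0,0,0]],[[0,-0.048,0],[0,0,0]],[[0,-0.06,0],[0,0,0]]]'
python3 - <<'E'
from h import *
from station import ctrl
o=ctrl.get_obs();p=o["tool_pos"];print(p,o["contact_force"])
D=p[:2]-[.5058,-.1599];a=-.2108;print("yb",D@[-np.sin(a),np.cos(a)])
print((proj([p])[0]-[230,195])*6)
cv2.imwrite("pics/e.png",cv2.resize(d["image"][195:295,230:340],None,fx=6,fy=6,interpolation=cv2.INTER_CUBIC))
E
```

```text
t: 3.9
tool_pos: [0.5348, -0.0224, 0.1491]
tool_rot: [0.324, 3.124, 0.002]
contact_force: [0.1, -0.5, -0.5]
opening: 0.0002
grip_force: 0.0
t: 4.4
tool_pos: [0.5294, -0.0269, 0.0331]
tool_rot: [-0.333, -3.113, -0.001]
contact_force: [-0.4, 0.9, 0.2]
opening: -0.0004
grip_force: 0.0
t: 4.9
tool_pos: [0.5242, -0.0852, 0.0419]
tool_rot: [0.333, 3.118, 0.005]
contact_force: [1.5, 4.6, 3.1]
opening: 0.0003
grip_force: 2.6
[ 0.52362569 -0.08722649  0.04151597] [1.28157108 1.03316283 2.78296769]
yb 0.07479468742147766
[316.50026748 352.08742534]
```

View pics/e.png

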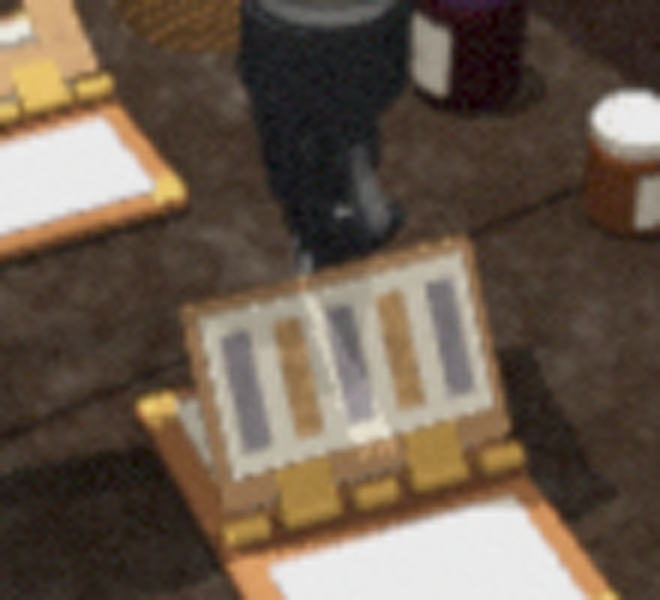

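The finger is now behind the leaf, and the edge, seen at (185,312)-(468,240), has started to rise to about 1.0 rad. I keep pushing and raise the tool along the arc.

```bash
python3 -m jog '[[[0,-0.01,-0.005],[0,0,0]],[[0,-0.02,-0.01],[0,0,0]],[[0,-0.03,-0.014],[0,0,0]],[[0,-0.04,-0.018],[0,0,0]],[[0,-0.05,-0.02],[0,0,0]]]'; python3 -m jog '[[[0,-0.01,-0.002],[0,0,0]],[[0,-0.02,-0.004],[0,0,0]],[[0,-0.03,-0.005],[0,0,0]],[[0,-0.03,-0.005],[0,0,0]]]'
python3 - <<'E'
from h import *
from station import ctrl
o=ctrl.get_obs();p=o["tool_pos"];print(p,o["contact_force"])
D=p[:2]-[.5058,-.1599];a=-.2108;print("yb",D@[-np.sin(a),np.cos(a)])
for th in (1.4,1.57,1.75,1.95): print(th,((proj(pts([.5058,-.1599,-.2108,th],.15,.216,.142,.104))[3:]-[230,195])*6).round().tolist())
cv2.imwrite("pics/f.png",cv2.resize(d["image"][195:295,230:340],None,fx=6,fy=6,interpolation=cv2.INTER_CUBIC))
E
```

```text
t: 5.45
tool_pos: [0.5105, -0.1349, 0.0585]
tool_rot: [-0.332, -3.123, -0.0]
contact_force: [1.1, 1.7, -0.8]
opening: 0.0
grip_force: 0.7
t: 5.85
tool_pos: [0.5046, -0.1649, 0.0638]
tool_rot: [0.334, 3.124, -0.002]
contact_force: [0.3, -0.5, 0.4]
opening: 0.0002
grip_force: 0.0
[ 0.50477273 -0.16432391  0.06376685] [ 0.04865481  0.49795403 -0.30811749]
yb -0.004540927420707959
1.4 [[218.0, 333.0], [517.0, 256.0]]
1.57 [[233.0, 356.0], [536.0, 277.0]]
1.75 [[250.0, 387.0], [555.0, 306.0]]
1.95 [[268.0, 428.0], [576.0, 345.0]]
```

View pics/f.png

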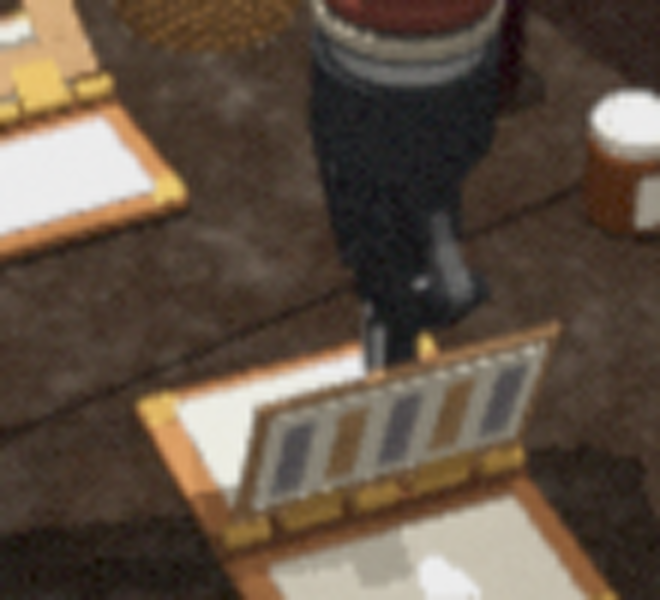

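The leaf is past vertical: its edge runs (255,408)-(558,325), about 1.85 rad, with the finger behind it. The next moves follow the arc down onto the right half.

```bash
python3 -m jog '[[[0,-0.01,0],[0,0,0]],[[0,-0.02,0.001],[0,0,0]],[[0,-0.03,0.003],[0,0,0]],[[0,-0.04,0.007],[0,0,0]],[[0,-0.05,0.012],[0,0,0]]]'; python3 -m jog '[[[0,-0.007,0.006],[0,0,0]],[[0,-0.012,0.012],[0,0,0]],[[0,-0.016,0.018],[0,0,0]],[[0,-0.018,0.02],[0,0,0]],[[0,-0.018,0.02],[0,0,0]]]'
python3 - <<'E'
from station import ctrl
import numpy as np
o=ctrl.get_obs();p=o["tool_pos"];print(p,o["contact_force"])
D=p[:2]-[.5058,-.1599];a=-.2108;print("yb",D@[-np.sin(a),np.cos(a)])
E
```

```text
t: 6.4
tool_pos: [0.4942, -0.2132, 0.0514]
tool_rot: [0.332, 3.124, -0.0]
contact_force: [0.2, 1.1, 0.6]
opening: -0.0001
grip_force: 0.5
t: 6.9
tool_pos: [0.4901, -0.2299, 0.031]
tool_rot: [-0.332, -3.123, -0.0]
contact_force: [0.2, 0.1, 0.9]
opening: -0.0003
grip_force: 0.0
[ 0.49011831 -0.22989817  0.03096533] [0.23074319 0.12292064 0.87004995]
yb -0.07172995094876927
```

```bash
python3 -m jog '[[[0,-0.005,0.002],[0,0,0]],[[0,-0.01,0.004],[0,0,0]],[[0,-0.01,0.006],[0,0,0]],[[0,-0.01,0.006],[0,0,0]]]'; python3 -m jog '[[[0,0,0.002],[0,0,0]],[[0,0,0.003],[0,0,0]],[[0,0,0.003],[0,0,0]]]'
```

```text
t: 7.3
tool_pos: [0.4884, -0.24, 0.0256]
tool_rot: [0.333, 3.124, -0.001]
contact_force: [0.3, -0.4, 0.7]
opening: 0.0002
grip_force: 0.2
t: 7.6
tool_pos: [0.4884, -0.2394, 0.0224]
tool_rot: [-0.332, -3.124, -0.0]
contact_force: [0.0, -0.0, 1.2]
opening: 0.0
grip_force: 0.2
```

```bash
for i in 1 2; do python3 -m jog '[[[0,0,0.001],[0,0,0]],[[0,0,0.002],[0,0,0]],[[0,0,0.002],[0,0,0]]]'; done
```

```text
t: 7.9
tool_pos: [0.4884, -0.2395, 0.0204]
tool_rot: [-0.332, -3.124, -0.0]
contact_force: [0.3, -0.1, -0.0]
opening: 0.0001
grip_force: 0.1
t: 8.2
tool_pos: [0.4884, -0.2396, 0.0184]
tool_rot: [-0.332, -3.124, -0.0]
contact_force: [0.8, -0.5, -0.0]
opening: -0.0001
grip_force: 0.1
```

```bash
for i in 1 2 3; do python3 -m jog '[[[0,0,0.001],[0,0,0]],[[0,0,0.002],[0,0,0]],[[0,0,0.002],[0,0,0]]]' | grep -E 'pos|contact'; done
```

```text
tool_pos: [0.4884, -0.2396, 0.0165]
contact_force: [0.2, -0.4, 1.4]
tool_pos: [0.4884, -0.2396, 0.0144]
contact_force: [-0.0, -0.2, 0.7]
tool_pos: [0.4884, -0.2396, 0.0124]
contact_force: [0.2, 0.3, -0.7]
```

```bash
for i in 1 2 3; do python3 -m jog '[[[0,0,0.001],[0,0,0]],[[0,0,0.002],[0,0,0]],[[0,0,0.002],[0,0,0]]]' | grep -E 'pos|contact'; done
```

```text
tool_pos: [0.4884, -0.2396, 0.0104]
contact_force: [0.1, -0.6, 0.4]
tool_pos: [0.4884, -0.2396, 0.0085]
contact_force: [1.0, -0.2, -0.2]
tool_pos: [0.4884, -0.2396, 0.0065]
contact_force: [-0.7, -0.5, -0.4]
```

```bash
python3 - <<'E'
from h import *
from station import ctrl
p=ctrl.get_obs()["tool_pos"]
o=np.array([235,215])
cv2.imwrite("pics/g.png",cv2.resize(d["image"][215:315,235:345],None,fx=6,fy=6,interpolation=cv2.INTER_CUBIC))
print((proj([p])[0]-o)*6)
for th in (2.2,2.5,2.7,2.9,3.0,3.14):
    q=pts([.5058,-.1599,-.2108,th],.15,.216,.142,.104); print(th,((proj(q)[3:]-o)*6).round().tolist())
E
```

```text
[423.64938927 514.30923389]
2.2 [[259.0, 367.0], [568.0, 280.0]]
2.5 [[279.0, 441.0], [588.0, 352.0]]
2.7 [[288.0, 490.0], [596.0, 399.0]]
2.9 [[294.0, 535.0], [600.0, 442.0]]
3.0 [[295.0, 555.0], [599.0, 462.0]]
3.14 [[295.0, 581.0], [597.0, 488.0]]
```

View pics/g.png

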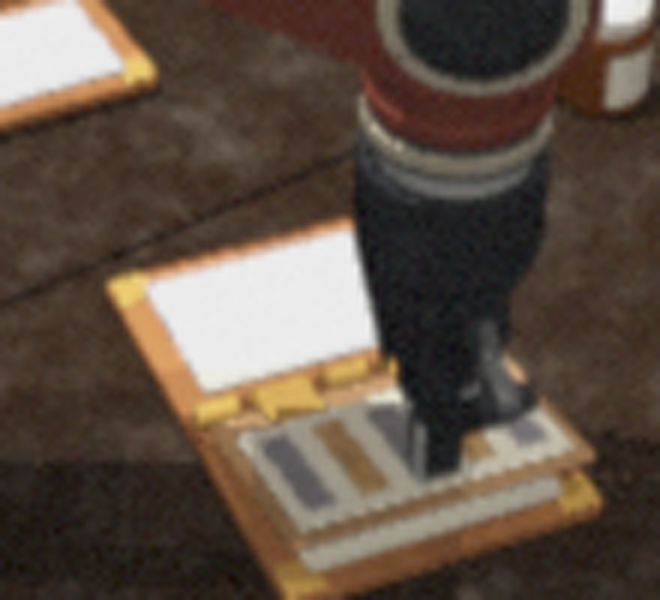

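The leaf is almost flat: its edge runs (308,540)-(592,462), about 2.95 rad. The fingertip at (440,472) still bears on it, roughly 20 mm above the stated TCP. I keep pressing until I feel the stop.

```bash
for i in 1 2 3 4; do python3 -m jog '[[[0,0,0.001],[0,0,0]],[[0,0,0.002],[0,0,0]],[[0,0,0.002],[0,0,0]]]' | grep -E 'pos|contact'; done
```

```text
tool_pos: [0.4884, -0.2396, 0.0045]
contact_force: [-0.3, -0.9, 0.9]
tool_pos: [0.4884, -0.2396, 0.0024]
contact_force: [-0.3, 0.2, -1.0]
tool_pos: [0.4884, -0.2396, 0.0004]
contact_force: [0.1, 0.4, -0.0]
tool_pos: [0.4884, -0.2395, -0.0016]
contact_force: [0.2, 0.7, -0.2]
```

```bash
for i in 1 2 3 4; do python3 -m jog '[[[0,0,0.001],[0,0,0]],[[0,0,0.0015],[0,0,0]],[[0,0,0.0015],[0,0,0]]]' | grep -E 'pos|contact'; done; python3 - <<'E'
from station import ctrl
o=ctrl.get_obs();print(o['effort'],o['wrist_torque'],o['grip_force'])
E
```

```text
tool_pos: [0.4884, -0.2396, -0.003]
contact_force: [1.1, -0.5, -0.8]
tool_pos: [0.4885, -0.2396, -0.0045]
contact_force: [0.2, -0.4, 1.3]
tool_pos: [0.4885, -0.2396, -0.006]
contact_force: [-0.6, -0.0, 0.7]
tool_pos: [0.4884, -0.2395, -0.0075]
contact_force: [0.2, -0.0, -0.1]
[ 1.70898205e-02 -3.48388517e+01 -3.09589469e+01  5.47132571e-03
  1.43488718e-02  2.07419007e-04] [-0.0390126   0.01516768  0.02254999] 0.09351563639938831
```

```bash
python3 - <<'E'
from h import *
g=cv2.resize(cv2.imread("pics/g.png"),(110,100),interpolation=cv2.INTER_AREA)
n=d["image"][215:315,235:345]
for c in (55,60,65):
    print(c,"g",[tuple(int(v) for v in g[r,c]) for r in range(76,100,1)])
    print(c,"n",[tuple(int(v) for v in n[r,c]) for r in range(76,100,1)])
b=(235,215)
for th in(2.9,3.0,3.07,3.14):
    q=np.array(pts([.5058,-.1599,-.2108,th],.15,.216,.142,.104));e=proj(q)[3:]-b
    print(th,[round(float(np.interp(c,e[:,0],e[:,1])),1) for c in(55,60,65)])
E
```

```text
55 g [(108, 129, 143), (130, 147, 155), (137, 152, 158), (138, 153, 159), (138, 152, 158), (129, 141, 147), (111, 119, 127), (109, 115, 120), (122, 132, 137), (131, 146, 151), (122, 138, 146), (79, 100, 118), (63, 88, 117), (77, 101, 126), (109, 128, 140), (138, 153, 159), (142, 156, 164), (128, 144, 155), (93, 112, 137), (56, 84, 123), (48, 82, 122), (50, 87, 131), (56, 86, 131), (48, 73, 109)]
55 n [(72, 101, 131), (81, 108, 132), (103, 126, 141), (119, 139, 148), (137, 153, 160), (142, 157, 165), (144, 159, 165), (143, 158, 164), (138, 153, 158), (133, 147, 153), (119, 129, 134), (109, 114, 120), (126, 137, 144), (138, 151, 159), (144, 160, 168), (141, 158, 168), (79, 103, 126), (65, 92, 122), (61, 89, 120), (44, 72, 111), (47, 79, 120), (48, 82, 123), (48, 77, 120), (40, 65, 102)]
60 g [(68, 97, 124), (64, 99, 128), (63, 98, 127), (61, 96, 125), (65, 100, 127), (82, 111, 134), (105, 127, 141), (128, 146, 153), (132, 148, 155), (117, 135, 149), (74, 99, 123), (67, 95, 121), (96, 116, 134), (134, 149, 157), (140, 155, 161), (136, 152, 158), (116, 132, 145), (66, 91, 123), (49, 79, 
[... 630 characters left out ...]
115), (80, 105, 127), (116, 133, 144), (137, 153, 158), (140, 155, 162), (127, 144, 155), (84, 108, 131), (50, 80, 116), (46, 75, 112), (45, 72, 111), (44, 70, 107), (38, 59, 91), (22, 32, 47), (24, 26, 35), (21, 27, 37)]
65 n [(93, 94, 98), (105, 108, 113), (121, 131, 137), (139, 153, 159), (142, 156, 162), (141, 156, 161), (141, 156, 163), (137, 151, 159), (134, 152, 159), (131, 146, 157), (138, 154, 160), (136, 153, 161), (119, 138, 152), (71, 97, 122), (64, 89, 119), (54, 83, 113), (48, 75, 114), (44, 73, 112), (42, 72, 110), (45, 73, 109), (35, 58, 92), (27, 33, 47), (20, 27, 34), (29, 32, 40)]
2.9 [87.3, 85.8, 84.3]
3.0 [90.8, 89.2, 87.7]
3.07 [93.0, 91.4, 89.9]
3.14 [95.0, 93.5, 91.9]
```

The image profile shows the leaf rim dropped about 5 px to roughly 3.12 rad. I press a little more until I feel the stop.

```bash
for i in 1 2 3; do python3 -m jog '[[[0,0,0.0007],[0,0,0]],[[0,0,0.0015],[0,0,0]],[[0,0,0.0015],[0,0,0]]]' | grep -E 'pos|contact'; done
```

```text
tool_pos: [0.4885, -0.2396, -0.0078]
contact_force: [-4.2, 2.0, 8.0]
tool_pos: [0.4885, -0.2396, -0.008]
contact_force: [-7.6, 4.0, 17.3]
tool_pos: [0.4886, -0.2396, -0.0082]
contact_force: [-10.3, 6.8, 24.8]
```

The stop is firm at 25 N, so the leaf is flat. I lift off and check it.

```bash
python3 -m jog '[[[0,0,-0.004],[0,0,0]],[[0,0,-0.02],[0,0,0]],[[0,0,-0.06],[0,0,0]],[[0,0,-0.1],[0,0,0]],[[0,0,-0.14],[0,0,0]]]' | grep -E 'pos|contact'; python3 -m jog '[[[0,0.04,-0.04],[0,0,0]],[[0,0.08,-0.06],[0,0,0]],[[0,0.1,-0.06],[0,0,0]],[[0,0.1,-0.06],[0,0,0]]]' | grep -E 'pos|contact'; python3 - <<'E'
from h import *
n=d["image"][215:315,235:345]
for c in (55,60,65): print(c,[int(v) for v in n[80:100,c,0]])
s=cv2.imread("pics/scene0.png").astype(int);k=np.abs(d["image"].astype(int)-s).sum(2)
print("window book diff",k[185:240,198:262].mean(), "ref",k[300:350,350:380].mean())
T=cv2.imread("pics/scene0.png")
for nm,(r0,r1,c0,c1) in dict(boardL=(255,275,248,262),boardB=(300,320,275,300),boardR=(288,308,322,340),win=(180,240,195,262)).items():
    m=cv2.matchTemplate(d["image"][r0-5:r1+5,c0-5:c1+5],T[r0:r1,c0:c1],cv2.TM_CCOEFF_NORMED);_,v,_,l=cv2.minMaxLoc(m);print(nm,round(v,3),l[0]-5,l[1]-5)
E
```

```text
tool_pos: [0.4882, -0.2394, 0.1299]
contact_force: [0.3, -0.0, -0.1]
tool_pos: [0.5105, -0.1399, 0.1902]
contact_force: [0.1, -0.3, 0.5]
55 [196, 229, 234, 234, 232, 225, 208, 200, 216, 232, 231, 208, 138, 119, 89, 55, 65, 88, 67, 50]
60 [134, 139, 136, 138, 143, 158, 194, 231, 233, 218, 146, 127, 110, 66, 66, 90, 80, 51, 33, 27]
65 [233, 234, 234, 231, 225, 221, 232, 225, 186, 136, 117, 79, 56, 71, 80, 58, 33, 23, 30, 46]
window book diff 5.452840909090909 ref 7.427333333333333
boardL 0.962 0 0
boardB 0.951 0 0
boardR 0.905 1 0
win 0.999 0 0
```

```bash
python3 -c "
from station import job
print(job.finish_job())"
```

```text
the job is handed in; nothing more can be done
None
```

The solid leaf is turned over and pressed against a firm stop on the right half of its book. The last camera check showed the book within about 1 pixel of its start and the windowed book unmoved, and the job is handed in; no verdict came back.

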